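# Gauge the specimen mounts and pass the right one

## Task

Three black resin specimen mounts of different diameter stand on the bench. Take the one that passes the wide upper GO slot of the metal gauge but is stopped by the narrow red NO-GO slot below it: prove it by lowering it upright between the jaws until it rests on the step, then set it down upright in the green tray beside the gauge and let go, without dropping it. Leave the other two mounts standing where they are.

Things in the scene. Friction and masses are not known exactly. Their poses are not given: they have to be found in the camera images.
- mount_a: Loose upright black resin cylinder, 30 mm in diameter and 38 mm tall, with a small flat grey metal specimen in its top face. Origin: centre of its underside; z up along its axis. Stands on the bench; the three mounts are alike but for the diameter and change places.
- mount_b: Loose upright black resin cylinder, 40 mm in diameter and 38 mm tall, with a small flat grey metal specimen in its top face. Origin: centre of its underside; z up along its axis. Stands on the bench; the three mounts are alike but for the diameter and change places.
- mount_c: Loose upright black resin cylinder, 50 mm in diameter and 38 mm tall, with a small flat grey metal specimen in its top face. Origin: centre of its underside; z up along its axis. Stands on the bench; the three mounts are alike but for the diameter and change places.
- station: Fixed metal gauge with green tray. Origin on the bench under the gauge's middle; x along the slot, y across it to the tray, z up. In mm: gauge 130 (x) by 100 (y), top z=25; slot open above and at both ends: GO slot 46 wide, z 16 to 25 (top edges bevelled 5); red NO-GO slot below it 34 wide, z 6 to 16 (step at z=16). Tray centre x=0, y=115; inside 120 by 110, floor z=5, rim z=16, walls 5 thick.
Mind the look-alikes: they are no part of the job. What is shaped like the mount_c but blue or turquoise is not meant.

How it is judged:
On the way:
1. the 40 mm mount stands upright between the GO jaws, down on the NO-GO step (x of mount_b in the frame of station between -0.05 and 0.05 m and y of mount_b in the frame of station between -0.01 and 0.01 m and z of mount_b in the frame of station between 0.011 and 0.021 m and angle between mount_b's own z axis and vertical below 0.2 rad), for 0.2 s.
At the end, for the whole second after the job is handed in: The 40 mm mount stands upright (within 11 degrees), released and at rest on the floor of the green tray, its axis within 50 mm (x) and 45 mm (y) of the tray's centre; the 30 mm and 50 mm mounts stand upright within 20 mm of where they began (x of mount_b in the frame of station between -0.05 and 0.05 m and y of mount_b in the frame of station between 0.07 and 0.16 m and z of mount_b in the frame of station between -0.003 and 0.013 m and angle between each of mount_b, mount_a, mount_c's own z axis and vertical below 0.2 rad and linear speed of mount_b below 0.02 m/s and distance of each of mount_a, mount_c from where it was at the start of the episode below 0.02 m); the robot touches nothing.
It fails at once if the 30 mm or the 50 mm mount is moved more than 20 mm (distance of any of mount_a, mount_c from where it was at the start of the episode above 0.02 m).
It fails at once if the 40 mm mount is dropped (falls faster than 0.6 m/s with no finger on it, about a 20 mm fall) (linear speed of mount_b above 0.6 m/s and contact force between the fingers and mount_b below 0.05 N).
It also fails if it takes over 42 s, if anything falls off the work surface, if the arm or the gripper's body presses on something with over 40 N, if the wrist force passes 120 N, or if a joint passes its speed limit or range.

## Robot

A 6-joint arm with a two-finger parallel gripper is mounted at the origin on the work surface. World frame = base frame: x ahead of the robot, y to its left, z up, the work surface at z = 0. Lengths are in m, angles in rad, forces in N, time in s.
With the tool pointing down it reaches from about 0.375 to 0.975 m from the base axis. Payload 3.8 kg.
Tool frame: the origin (TCP) lies on the centre line of the jaws, within the pads' length; the fingertips stand 22 mm ahead of it and the grasp point (between the pads) lies 3 mm ahead of it; z points along the fingers, x is the direction in which the jaws open and shut, and the axes are right-handed (so a half turn about z gives the same grasp; the last joint's range is limited). The gripper opens to 85 mm and grips with 20 to 120 N. Pads are 22 mm wide; open, the fingers measure 114 mm over their backs; the gripper's body (76 mm by 85 mm) begins 54 mm behind the grasp point. The pads swing forward as they close: fully open they stand 13 mm farther back than shut.
Start: joints at [-1.147, 0.264, 1.604, -0, 1.274, -0.037], TCP at [0.3, -0.605, 0.253] pointing down, gripper open.
Joint ranges: [-2.63, 2.63], [-0.94, 2.18], [0.31, 2.57], [-1.31, 4.45], [0, 2.66], [-2.55, 2.55]. Speed limits (rad/s): [2.57, 2.57, 3.14, 3.14, 3.14, 3.14].

## Interface

Orientations are given as a rotation vector (axis times angle).
In Python, from workcell import bot, viewer gives the robot as it stands.
- The arm moves only by the tool move_arm, never from a script. Its argument "series" is text: rows parted by semicolons, each of 7 numbers parted by spaces: the turn, a rotation vector about the tool's x, y, z scaled (see below), then the shift along the tool's x, y, z scaled (see below), then the opening, from -1 (shut) to 1 (fully open). A call has exactly 8 rows; each row is the pose to reach, as a shift and turn from the pose commanded when the call began, along the tool's axes at that moment; what a row does not reach only later rows make up. The controller multiplies each number of a shift by 100 mm and each number of a turn by 120 degrees. A row lasts 1/10 s, in which the tool goes at most 50 mm and 8.59 degrees, less where a joint would pass 70% of its speed; a pose out of reach is approached as far as the arm can. A call with a number of a shift or a turn outside -1 to 1 is refused whole. A call with a gripper value outside its range is refused whole. The fingers move at their own pace and stop on an object; "squeeze" is the grip in N (left out, the last holds). Time passes only in rows, so rows that repeat a pose let the fingers close, or fill a call up. It gives the time, the measured TCP pose, the force and the opening at its end, in the units of the state.
- bot.read_state(): the state, without advancing time (a new reading comes with each control period).
- viewer.read_camera(name): name is "side" or "top" or "wrist"; returns a dict with "pixels" (400x640x3 uint8, red, green, blue), "K" (3x3 intrinsics, pixels), "dist" ([k1, k2, p1, p2, k3] as OpenCV has them; the pictures are not rectified), "world_to_cam" (4x4, takes a point from world to camera coordinates); the wrist camera has in their place "mount" (4x4, takes a point from camera to tool coordinates, whose origin is the TCP and whose axes are the tool frame's). Camera axes: x right, y up, looking along -z (the intrinsics and any distortion apply to the point x, -y, -z); pixel columns grow to the right and rows downward; lengths in m; the calibration is good to about 2 mm. A picture is of the moment at which its call begins: read the wrist's pose just before it. There is no depth.
- bot.finish_job(): hands the job in, once; it reports no verdict.
The state is a dict: "time": time; "q": joint angles; "joint_vel": joint speeds; "joint_torque": joint torques, N m; "tool_pos": TCP position; "tcp_rot": TCP orientation; "wrist_force": force on the tool from outside, world axes, zero at the start; "torque": the same for the moment, N m; "width": opening from 0.0 (shut) to 1.0 (fully open).
Only numpy, scipy, OpenCV 4.12 (cv2) and the standard library are available. Lean on these libraries where they do the work, as an engineer would, in place of code of your own. Each camera call takes 0.05 s, during which the arm holds its last target.

## Working session

There is one attempt and no reset: what is moved stays moved. The work goes in short steps, Python scripts to look and compute and a tool call to move; the robot and the scene stay as the last step left them, time stands still between calls to the robot, and variables do not carry over. Pictures are saved under pics/ and viewed, and the job is handed in when it is done.

Besides the shell and the picture viewer there is one more tool, called after "Emit:" as name(argument=value, ...) on one line, values as JSON. move_arm: Moves the arm, as the interface text tells. Its arguments: {"type":"object","properties":{"series":{"type":"string"},"squeeze":{"type":"number"}},"required":["series"]}

```bash
mkdir -p pics; ls
python3 - <<'E'
from workcell import bot, viewer
import cv2,numpy as np
print(bot.read_state())
for n in ["top","side"]:
    c=viewer.read_camera(n)
    cv2.imwrite(f"pics/{n}0.png",c["pixels"][:,:,::-1]); np.savez(f"{n}0.npz",**c)
    print(n,c["K"],c["dist"],c["world_to_cam"])
E
```

```text
pics
{'time': 0.0, 'q': array([-1.14689745e+00,  2.64757157e-01,  1.60540432e+00, -3.24976369e-07,
        1.27369971e+00, -3.68896082e-02]), 'joint_vel': array([-1.83488885e-03, -3.14130973e-04,  9.12894556e-05, -2.00296210e-03,
       -7.11581060e-04, -1.73986444e-03]), 'joint_torque': array([ 3.13389166e-03, -5.15110123e+01, -3.67307997e+01,  5.01165607e-05,
        1.28506144e-02,  4.94516871e-05]), 'tool_pos': array([ 0.29985958, -0.60396128,  0.25194291]), 'tcp_rot': array([-2.6689579 ,  1.65478399,  0.0029563 ]), 'wrist_force': array([-0.24540915, -0.12979662,  0.06376122]), 'torque': array([ 0.00390341, -0.03431021,  0.01624403]), 'width': 1.002445930156623}
top [[411.64191918   0.         316.43526198]
 [  0.         411.64191918 194.28507331]
 [  0.           0.           1.        ]] [-0.02637326  0.          0.          0.          0.        ] [[-0.02916368 -0.99957348 -0.00152761 -0.10843837]
 [ 0.98262849 -0.02894944  0.18331171 -0.57608368]
 [-0.18327775  0.00384497  0.98305365 -0.68758447]
 [ 0.          0.          0.          1.        ]]
side [[473.9354085    0.         324.98350276]
 [  0.         473.9354085  208.56506534]
 [  0.           0.           1.        ]] [-0.01924336  0.          0.          0.          0.        ] [[-0.92973798 -0.36763509 -0.02077818  0.49374345]
 [ 0.19114089 -0.53008074  0.82612322 -0.1974075 ]
 [-0.314726    0.76410657  0.5631063  -0.82014333]
 [ 0.          0.          0.          1.        ]]
```

View pics/top0.png

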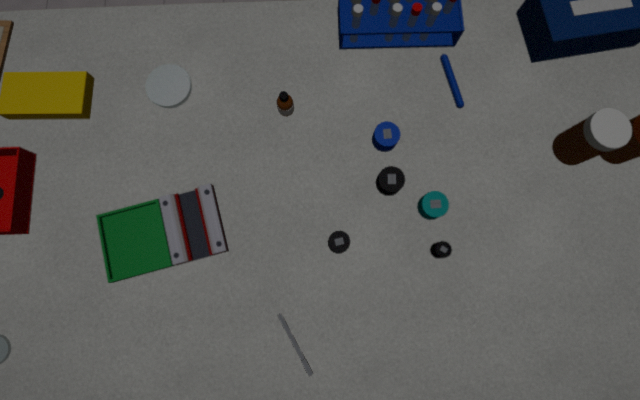

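View pics/side0.png

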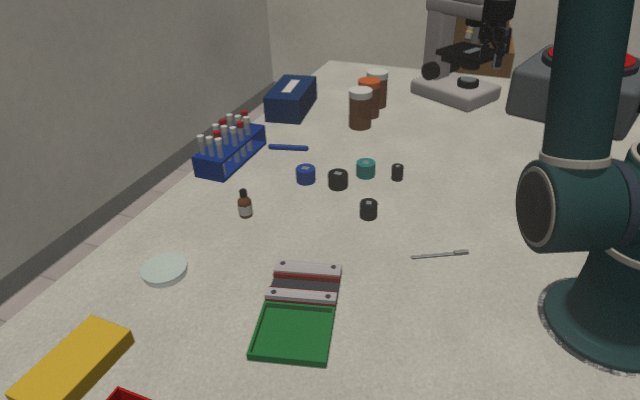

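```bash
cat > h.py <<'E'
import numpy as np,cv2
def ray(c,uv,z,w2c=None):
    W=c["world_to_cam"] if w2c is None else w2c
    p=cv2.undistortPoints(np.array(uv,float).reshape(-1,1,2),c["K"],c["dist"]).reshape(-1,2)
    d=np.c_[p[:,0],-p[:,1],-np.ones(len(p))]@W[:3,:3]
    o=-W[:3,:3].T@W[:3,3]
    return o+d*((z-o[2])/d[:,2])[:,None]
def cyl(c,cnt,h=.038,z0=0.,W=None):
    o=-(W if W is not None else c["world_to_cam"]); o=-o; o=-o[:3,:3].T@o[:3,3]
    cnt=cnt.reshape(-1,2)
    g=ray(c,cnt,z0,W); t=ray(c,cnt,z0+h,W)
    m=g[:,:2].mean(0); r=m-o[:2]; r/=np.linalg.norm(r); n=np.array([-r[1],r[0]])
    far=(t[:,:2]@r).max(); near=(g[:,:2]@r).min()
    tn=t[:,:2]@n; gn=g[:,:2]@n
    return r*(far+near)/2+n*(tn.max()+tn.min())/2, far-near, np.ptp(tn), np.ptp(gn)
E
python3 - <<'E'
import numpy as np,cv2
from h import *
for n in ["top","side"]:
    c=dict(np.load(f"{n}0.npz")); im=c["pixels"]; hsv=cv2.cvtColor(im,cv2.COLOR_RGB2HSV)
    dark=((im.max(2)<60)).astype(np.uint8)
    # fill specimens by contour
    cs,_=cv2.findContours(dark,cv2.RETR_EXTERNAL,cv2.CHAIN_APPROX_NONE)
    for k in cs:
        x,y,w,h=cv2.boundingRect(k)
        if 80<cv2.contourArea(k)<900 and 250<x<480 and 150<y<270:
            print(n,(x,y,w,h),cyl(c,k))
    b=hsv
    g=((hsv[...,0]>50)&(hsv[...,0]<75)&(hsv[...,1]>120)&(hsv[...,2]>40)).astype(np.uint8)
    cs,_=cv2.findContours(g,cv2.RETR_EXTERNAL,cv2.CHAIN_APPROX_NONE)
    k=max(cs,key=cv2.contourArea)
    rc=cv2.minAreaRect(k);print("tray",rc)
    bp=cv2.boxPoints(rc); q=cv2.approxPolyDP(cv2.convexHull(k),6,True).reshape(-1,2)
    print(q, ray(c,q,.016))
    s=20
    if n=="top": x0,y0,x1,y1=85,170,245,290
    else: x0,y0,x1,y1=240,250,360,370
    cv2.imwrite(f"pics/{n}_z.png",cv2.resize(im[y0:y1,x0:x1,::-1],None,fx=5,fy=4.9,interpolation=cv2.INTER_CUBIC))
E
```

```text
top (430, 241, 22, 17) (array([ 0.46907724, -0.3501511 ]), np.float64(0.02759635884533146), np.float64(0.028819604470128435), np.float64(0.030292821668422343))
top (328, 231, 22, 22) (array([ 0.48866677, -0.16299341]), np.float64(0.03775858514534264), np.float64(0.03828212786746579), np.float64(0.04023905580587983))
top (418, 196, 18, 24) (array([ 0.54376346, -0.32641103]), np.float64(0.01155588737597657), np.float64(0.04530414359477358), np.float64(0.0476200269916805))
top (376, 166, 29, 30) (array([ 0.6011046 , -0.26462786]), np.float64(0.047850588093765745), np.float64(0.04860077862186493), np.float64(0.05108518131345702))
tray ((132.98568725585938, 240.52183532714844), (71.55067443847656, 65.38027954101562), 78.27488708496094)
[[157 199]
 [171 265]
 [108 281]
 [ 97 215]] [[0.57940043 0.1770078  0.016     ]
 [0.45510208 0.14606676 0.016     ]
 [0.42901462 0.26172038 0.016     ]
 [0.55199663 0.29023047 0.016     ]]
side (360, 199, 17, 22) (array([ 0.48871808, -0.16281695]), np.float64(0.030494206715556083), np.float64(0.035455829742056966), np.float64(0.03771200771377753))
side (329, 169, 18, 22) (array([ 0.60125123, -0.26521292]), np.float64(0.04024815005113752), np.float64(0.042838913600559636), np.float64(0.04556490292026155))
side (392, 164, 11, 17) (array([ 0.46946068, -0.35114889]), np.float64(0.01751268724369809), np.float64(0.02509358432664327), np.float64(0.02669037652135886))
tray ((290.16644287109375, 332.3764953613281), (79.35609436035156, 56.824241638183594), 8.426968574523926)
[[265 301]
 [333 310]
 [325 361]
 [247 354]] [[0.57768998 0.17680024 0.016     ]
 [0.45444573 0.15433323 0.016     ]
 [0.42761606 0.26062275 0.016     ]
 [0.55006302 0.29236817 0.016     ]]
```

View pics/top_z.png

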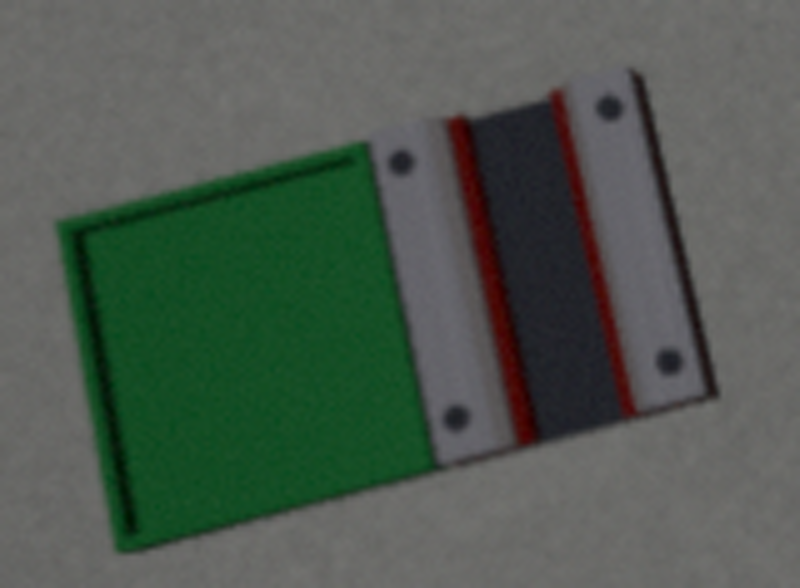

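Run:
```python
import numpy as np
from h import *
c=dict(np.load("top0.npz"))
z=lambda P:[((x+.5)/5-.5+85,(y+.5)/4.9-.5+170) for x,y in P]
s=ray(c,z([(401,162),(456,418),(609,107),(669,361)]),.025)
print(s,s.mean(0))
print([np.linalg.norm(s[i]-s[j]) for i,j in((0,1),(2,3),(0,2),(1,3))])
for i,j in((0,1),(2,3)): d=s[i]-s[j]; print(np.degrees(np.arctan2(d[1],d[0])))
C=ray(c,z([(635,70),(716,395),(370,138),(438,466)]),.025); print(C,C.mean(0))
# slot: z=6 left edge, z=16 right edge
L=ray(c,z([(470,122),(535,440)]),.006); R=ray(c,z([(562,100),(628,412)]),.016)
print(L,R,(L.mean(0)+R.mean(0))/2,np.linalg.norm(L.mean(0)-R.mean(0)))
# from tray corners
t=np.array([[.5794,.1770],[.4551,.1461],[.4290,.2617],[.5520,.2902]]);print(t.mean(0))
S=s.mean(0)[:2]; d=(s[0]-s[1]+s[2]-s[3])[:2]; d/=np.linalg.norm(d); n=np.array([-d[1],d[0]]); print("st",S,d,n,"tray c",S+.115*n,(t.mean(0)-S)@n,(t.mean(0)-S)@d)
for P in (L.mean(0),R.mean(0)): print("slot edge y",(P[:2]-S)@n)
```

```text
[[0.5703307  0.15849406 0.025     ]
 [0.4728776  0.13468061 0.025     ]
 [0.58941778 0.08078005 0.025     ]
 [0.49191386 0.05685798 0.025     ]] [0.53113499 0.10770318 0.025     ]
[np.float64(0.10032042208307004), np.float64(0.10039561821678976), np.float64(0.08002364170280858), np.float64(0.08011704593709756)]
13.731596931918135
13.78493312091613
[[0.60361692 0.07124922 0.025     ]
 [0.47880163 0.03947671 0.025     ]
 [0.57998976 0.17056131 0.025     ]
 [0.455363   0.14072895 0.025     ]] [0.52944283 0.10550404 0.025     ]
[[0.58883634 0.13944207 0.006     ]
 [0.46466597 0.11119872 0.006     ]] [[0.5945307  0.1011854  0.016     ]
 [0.4738314  0.07393364 0.016     ]] [0.5304661  0.10643996 0.011     ] 0.03976288418341465
[0.503875 0.21875 ]
st [0.53113499 0.10770318] [0.97130773 0.23782618] [-0.23782618  0.97130773] tray c [0.50378498 0.21940356] 0.11434377819564329 -6.799649673483248e-05
slot edge y 0.01815433224031124
slot edge y -0.020290120406886276
```

```bash
cat > to.py <<'E'
import sys,numpy as np
from scipy.spatial.transform import Rotation as R
from workcell import bot
s=bot.read_state(); p=s["tool_pos"]; Rt=R.from_rotvec(s["tcp_rot"])
x,y,z,yaw=map(float,sys.argv[1:5])
T=R.from_matrix(np.c_[[np.cos(np.radians(yaw)),np.sin(np.radians(yaw)),0],[np.sin(np.radians(yaw)),-np.cos(np.radians(yaw)),0],[0,0,-1]])
m=Rt.as_matrix()
print("t",s["time"],"pos",p.round(4),"yaw",np.degrees(np.arctan2(m[1,0],m[0,0])).round(2),"tilt",np.degrees(np.arccos(-m[2,2])).round(2),"w",s["width"],"F",s["wrist_force"].round(2))
print("turn",((Rt.inv()*T).as_rotvec()/np.radians(120)).round(3),"shift",(Rt.inv().apply(np.array([x,y,z])-p)/.1).round(3))
E
python3 to.py .4887 -.1629 .15 13.8
```

```text
t 0.1 pos [ 0.2999 -0.604   0.2521] yaw -63.6 tilt 0.12 w 1.0009386265756144 F [-0.9  -0.18 -0.11]
turn [-0.001  0.001 -0.645] shift [-3.109 -3.653  1.027]
```

Emit:
move_arm(series="0 0 -0.07 -0.1 -0.12 0 1; 0 0 -0.14 -0.25 -0.3 0 1; 0 0 -0.21 -0.4 -0.5 0 1; 0 0 -0.28 -0.6 -0.7 0 1; 0 0 -0.35 -0.75 -0.9 0 1; 0 0 -0.42 -0.85 -1 0 1; 0 0 -0.49 -0.85 -1 0 1; 0 0 -0.56 -0.85 -1 0 1")

```text
time: 0.9
tool_pos: [0.352, -0.483, 0.2528]
tcp_rot: [-3.139, -0.11, 0.001]
wrist_force: [-0.3, -0.4, 1.1]
width: 0.998
```

```bash
python3 to.py .4887 -.1629 .15 13.8
```

```text
t 0.9 pos [ 0.352  -0.483   0.2528] yaw 4.01 tilt 0.06 w 0.997702918073027 F [-0.3  -0.38  1.15]
turn [-0.     0.    -0.082] shift [ 1.588 -3.097  1.03 ]
```

Emit:
move_arm(series="0 0 -0.05 0.15 -0.3 0 1; 0 0 -0.085 0.3 -0.6 0 1; 0 0 -0.085 0.5 -1 0 1; 0 0 -0.085 0.5 -1 0 1; 0 0 -0.085 0.5 -1 0 1; 0 0 -0.085 0.5 -1 0 1; 0 0 -0.085 0.5 -1 0 1; 0 0 -0.085 0.5 -1 0 1")

```text
time: 1.7
tool_pos: [0.3951, -0.382, 0.2531]
tcp_rot: [-3.119, -0.375, 0.0]
wrist_force: [0.6, 0.2, -0.2]
width: 0.999
```

Emit:
move_arm(series="0 0 0 0.15 -0.3 0 1; 0 0 0 0.3 -0.6 0 1; 0 0 0 0.4 -0.8 0 1; 0 0 0 0.5 -1 0 1; 0 0 0 0.5 -1 0 1; 0 0 0 0.5 -1 0 1; 0 0 0 0.5 -1 0 1; 0 0 0 0.5 -1 0 1")

```text
time: 2.5
tool_pos: [0.4201, -0.273, 0.2533]
tcp_rot: [3.119, 0.375, -0.0]
wrist_force: [0.1, 0.2, 0.4]
width: 0.997
```

```bash
python3 to.py .4887 -.1629 .15 13.8
python3 - <<'E'
from workcell import bot, viewer
import cv2,numpy as np
s=bot.read_state()
c=viewer.read_camera("wrist"); np.savez("w1.npz",**c,p=s["tool_pos"],r=s["tcp_rot"])
cv2.imwrite("pics/w1.png",c["pixels"][:,:,::-1]); print(c["K"],c["dist"],c["mount"])
E
```

```text
t 2.5 pos [ 0.4201 -0.273   0.2533] yaw 13.73 tilt 0.01 w 0.996623593938084 F [0.12 0.24 0.35]
turn [ 0.     0.    -0.001] shift [ 0.928 -0.907  1.032]
[[319.6228527    0.         320.29695941]
 [  0.         319.6228527  197.27186091]
 [  0.           0.           1.        ]] [-0.06647397  0.          0.          0.          0.        ] [[ 9.99999626e-01  2.34715500e-06 -8.64531886e-04  5.67722394e-04]
 [-2.44678273e-04 -9.58342934e-01 -2.85619958e-01 -7.25910855e-02]
 [-8.29188419e-04  2.85620062e-01 -9.58342576e-01 -1.19568677e-01]
 [ 0.00000000e+00  0.00000000e+00  0.00000000e+00  1.00000000e+00]]
```

View pics/w1.png

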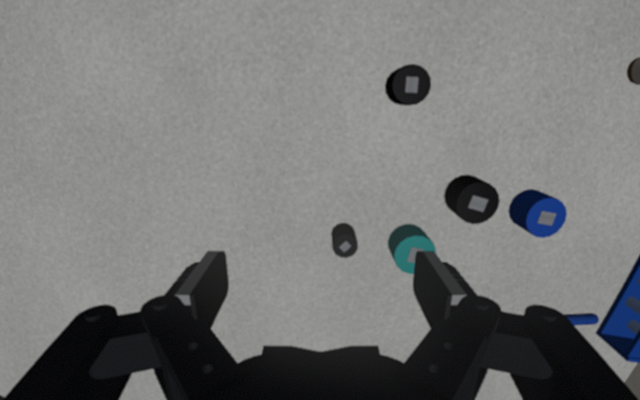

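Emit:
move_arm(series="0 0 0 0.25 -0.25 0 1; 0 0 0 0.5 -0.5 0.1 1; 0 0 0 0.75 -0.75 0.3 1; 0 0 0 0.93 -0.91 0.5 1; 0 0 0 0.93 -0.91 0.6 1; 0 0 0 0.93 -0.91 0.6 1; 0 0 0 0.93 -0.91 0.6 1; 0 0 0 0.93 -0.91 0.6 1")

```text
time: 3.35
tool_pos: [0.4891, -0.1628, 0.1944]
tcp_rot: [3.118, 0.375, 0.002]
wrist_force: [0.2, -0.2, 0.2]
width: 1.001
```

```bash
python3 to.py .4887 -.1629 .04 13.8
python3 - <<'E'
from workcell import bot, viewer
import cv2,numpy as np
from h import *
from scipy.spatial.transform import Rotation as R
s=bot.read_state()
c=viewer.read_camera("wrist")
cv2.imwrite("pics/w2.png",c["pixels"][:,:,::-1])
T=np.eye(4);T[:3,:3]=R.from_rotvec(s["tcp_rot"]).as_matrix();T[:3,3]=s["tool_pos"]
W=np.linalg.inv(T@c["mount"])
im=c["pixels"]; d=(im.max(2)<60).astype(np.uint8)
cs,_=cv2.findContours(d,cv2.RETR_EXTERNAL,cv2.CHAIN_APPROX_NONE)
for k in cs:
    if 300<cv2.contourArea(k)<9000: print(cv2.boundingRect(k),cyl(c,k,W=W))
E
```

```text
t 3.35 pos [ 0.4891 -0.1628  0.1944] yaw 13.71 tilt 0.11 w 1.0011824090843606 F [ 0.18 -0.16  0.16]
turn [ 0.001 -0.001 -0.001] shift [-0.006 -0.002  1.544]
(315, 316, 41, 31) (array([ 0.54544903, -0.32377405]), np.float64(0.008208549701871848), np.float64(0.04288724719952697), np.float64(0.048793998687843176))
(298, 159, 42, 47) (array([ 0.48842217, -0.16236736]), np.float64(0.035660043753906995), np.float64(0.0365670577643441), np.float64(0.041603345634908695))
(604, 142, 24, 32) (array([ 0.76688143, -0.06793759]), np.float64(-0.013909060841006404), np.float64(0.029023934585120495), np.float64(0.033021327283464186))
```

View pics/w2.png

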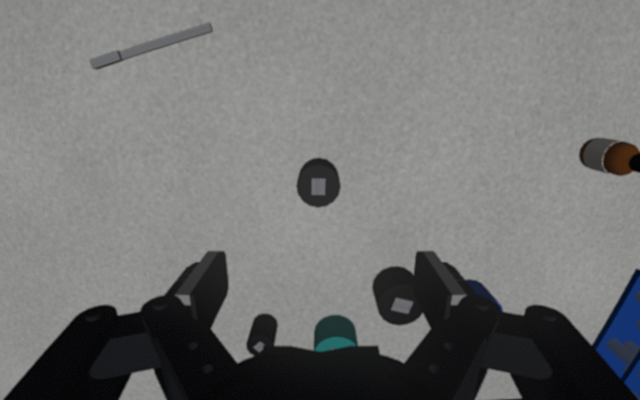

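Emit:
move_arm(series="0 0 0 0 0 0.2 1; 0 0 0 0 0 0.4 1; 0 0 0 0 0 0.6 1; 0 0 0 0 0 0.8 1; 0 0 0 0 0 1 1; 0 0 0 0 0 1 1; 0 0 0 0 0 1 1; 0 0 0 0 0 1 1")

```text
time: 4.2
tool_pos: [0.49, -0.1622, 0.095]
tcp_rot: [3.118, 0.376, 0.004]
wrist_force: [0.2, -0.2, -0.5]
width: 1.002
```

```bash
python3 to.py .4885 -.1627 .034 13.8
```

```text
t 4.2 pos [ 0.49   -0.1622  0.095 ] yaw 13.77 tilt 0.16 w 1.0019745684089794 F [ 0.2  -0.21 -0.47]
turn [ 0.001 -0.001 -0.   ] shift [-0.017  0.     0.609]
```

Emit:
move_arm(series="0 0 0 0 0 0.15 1; 0 0 0 -0.01 0 0.3 1; 0 0 0 -0.01 0 0.45 1; 0 0 0 -0.01 0 0.55 1; 0 0 0 -0.01 0 0.6 1; 0 0 0 -0.01 0 0.61 1; 0 0 0 -0.01 0 0.61 1; 0 0 0 -0.01 0 0.61 1", squeeze=40)

```text
time: 5.0
tool_pos: [0.4885, -0.1619, 0.033]
tcp_rot: [3.118, 0.377, 0.002]
wrist_force: [0.1, 0.2, 1.1]
width: 1.001
```

Emit:
move_arm(series="0 0 0 0 0 0 0; 0 0 0 0 0 0 -0.2; 0 0 0 0 0 0 -0.4; 0 0 0 0 0 0 -1; 0 0 0 0 0 0 -1; 0 0 0 0 0 0 -1; 0 0 0 0 0 0 -1; 0 0 0 0 0 0 -1")

```text
time: 5.8
tool_pos: [0.4883, -0.1619, 0.0327]
tcp_rot: [3.118, 0.377, 0.001]
wrist_force: [-0.2, 0.4, 4.5]
width: 0.458
```

```bash
python3 to.py .4885 -.1627 .034 13.8
python3 - <<'E'
from workcell import bot, viewer
import cv2
for n in ["side","wrist"]:
    c=viewer.read_camera(n); im=c["pixels"]
    if n=="side": im=cv2.resize(im[120:280,260:500],None,fx=3,fy=3)
    cv2.imwrite(f"pics/{n}3.png",im[:,:,::-1])
E
```

```text
t 5.8 pos [ 0.4883 -0.1619  0.0327] yaw 13.8 tilt 0.05 w 0.45780545632411523 F [-0.19  0.42  4.46]
turn [ 0. -0. -0.] shift [-0.     0.009 -0.013]
```

View pics/wrist3.png

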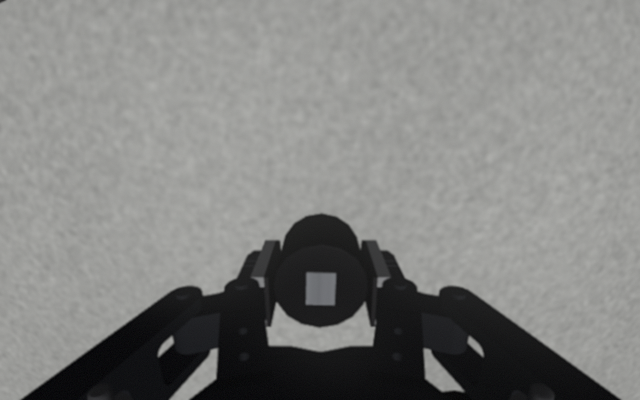

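View pics/side3.png

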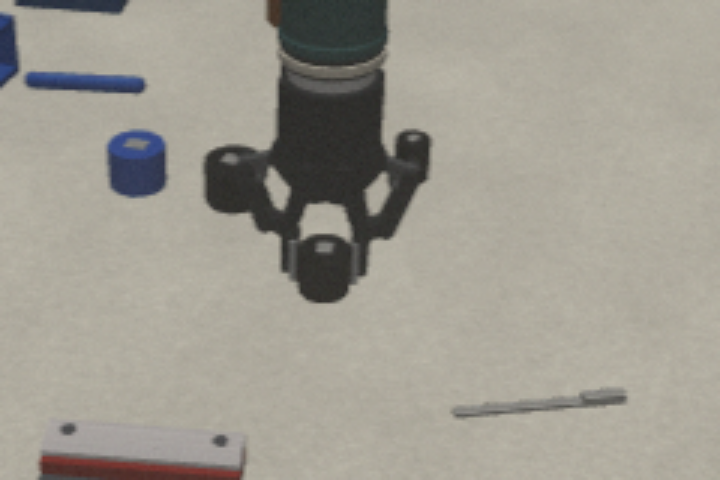

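Emit:
move_arm(series="0 0 0 0 0 -0.05 -1; 0 0 0 0 0 -0.15 -1; 0 0 0 0 0 -0.3 -1; 0 0 0 0 0 -0.5 -1; 0 0 0 0 0 -0.7 -1; 0 0 0 0 0 -0.8 -1; 0 0 0 0 0 -0.8 -1; 0 0 0 0 0 -0.8 -1")

```text
time: 6.7
tool_pos: [0.4875, -0.1615, 0.1119]
tcp_rot: [-3.119, -0.377, 0.001]
wrist_force: [0.1, 0.3, -1.1]
width: 0.453
```

```bash
python3 to.py .531 .1075 .113 13.8
```

```text
t 6.7 pos [ 0.4875 -0.1615  0.1119] yaw 13.8 tilt 0.03 w 0.4529886874148516 F [ 0.05  0.26 -1.09]
turn [-0.  0.  0.] shift [ 1.065 -2.509 -0.011]
```

Emit:
move_arm(series="0 0 0 0.08 -0.2 0 -1; 0 0 0 0.2 -0.5 0 -1; 0 0 0 0.33 -0.8 0 -1; 0 0 0 0.4 -0.95 0 -1; 0 0 0 0.42 -1 0 -1; 0 0 0 0.42 -1 0 -1; 0 0 0 0.42 -1 0 -1; 0 0 0 0.42 -1 0 -1")

```text
time: 7.5
tool_pos: [0.5045, -0.0554, 0.112]
tcp_rot: [3.119, 0.376, -0.001]
wrist_force: [-0.5, 0.9, -1.1]
width: 0.455
```

Emit:
move_arm(series="0 0 0 0.08 -0.2 0 -1; 0 0 0 0.2 -0.5 0 -1; 0 0 0 0.33 -0.8 0 -1; 0 0 0 0.4 -0.95 0 -1; 0 0 0 0.42 -1 0 -1; 0 0 0 0.42 -1 0 -1; 0 0 0 0.42 -1 0 -1; 0 0 0 0.42 -1 0 -1")

```text
time: 8.3
tool_pos: [0.5215, 0.0515, 0.1122]
tcp_rot: [3.119, 0.375, -0.001]
wrist_force: [-0.0, 0.0, -1.0]
width: 0.452
```

```bash
python3 to.py .531 .1075 .113 13.8
```

```text
t 8.3 pos [0.5215 0.0515 0.1122] yaw 13.73 tilt 0.03 w 0.45240529691103215 F [-0.04  0.04 -0.97]
turn [ 0.     0.    -0.001] shift [ 0.225 -0.521 -0.008]
```

Emit:
move_arm(series="0 0 0 0.08 -0.2 0 -1; 0 0 0 0.17 -0.4 0 -1; 0 0 0 0.22 -0.52 0 -1; 0 0 0 0.22 -0.52 0.1 -1; 0 0 0 0.22 -0.52 0.25 -1; 0 0 0 0.22 -0.52 0.35 -1; 0 0 0 0.22 -0.52 0.35 -1; 0 0 0 0.22 -0.52 0.35 -1")

```text
time: 9.1
tool_pos: [0.5299, 0.1076, 0.0762]
tcp_rot: [3.119, 0.376, -0.003]
wrist_force: [0.4, -1.1, 0.2]
width: 0.455
```

```bash
python3 to.py .531 .1075 .049 13.8
python3 - <<'E'
from workcell import bot, viewer
import cv2,numpy as np
s=bot.read_state()
for n in ["side","wrist","top"]:
    c=viewer.read_camera(n); im=c["pixels"]
    np.savez(n+"4.npz",**c,p=s["tool_pos"],r=s["tcp_rot"])
    if n=="side": im=cv2.resize(im[200:360,220:400],None,fx=3.5,fy=3.5)
    cv2.imwrite(f"pics/{n}4.png",im[:,:,::-1])
E
```

```text
t 9.1 pos [0.5299 0.1076 0.0762] yaw 13.76 tilt 0.12 w 0.45460379343096863 F [ 0.44 -1.13  0.15]
turn [-0.     0.001 -0.   ] shift [0.011 0.004 0.272]
```

View pics/wrist4.png

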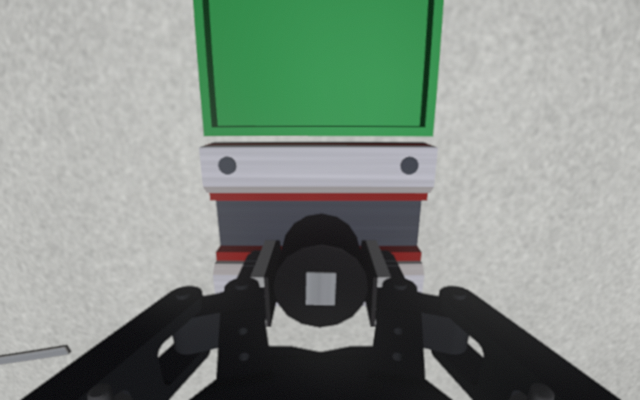

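View pics/side4.png

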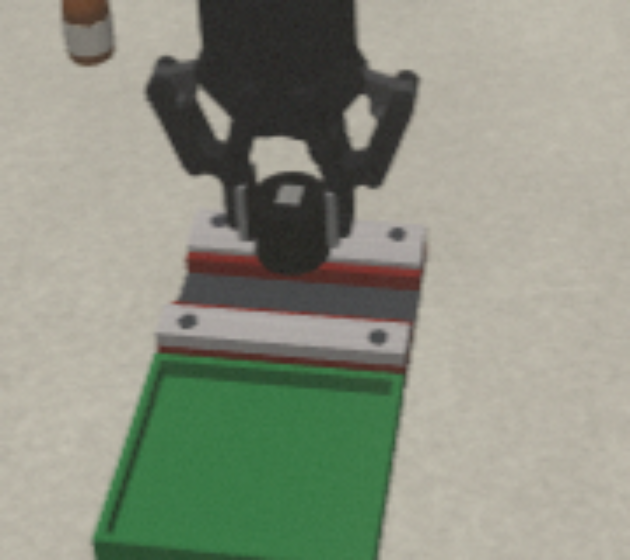

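Run:
```python
import numpy as np
from h import *
from scipy.spatial.transform import Rotation as R
c=dict(np.load("wrist4.npz"))
T=np.eye(4);T[:3,:3]=R.from_rotvec(c["r"]).as_matrix();T[:3,3]=c["p"]
W=np.linalg.inv(T@c["mount"])
def tool(uv,z): return ((ray(c,uv,z,W)-c["p"])@T[:3,:3])*1000
print("edges: +17",tool([(321,200)],.016),"-17",tool([(250,247),(400,247)],.006))
print("screws +40",tool([(228,165),(409,165)],.025))
print("mount bottom far edge(+20)",tool([(321,213)],c["p"][2]-.033))
print("mount top: l/r/near",tool([(274,285),(368,285),(321,326)],c["p"][2]+.005))
im=c["pixels"];print([tuple(im[r,300]) for r in range(185,215,2)])
```

```text
edges: +17 [[  1.14452096 -17.32825187  60.23132054]] -17 [[-45.17771373  17.90546651  70.32812381]
 [ 52.83404045  17.85319775  70.11716879]]
screws +40 [[-49.57216195 -40.00126287  51.34234285]
 [ 48.99214503 -40.04247357  51.1301976 ]]
mount bottom far edge(+20) [[  1.06330053 -18.82207421  32.9993496 ]]
mount top: l/r/near [[-18.31661202  -0.87016043  -4.96051494]
 [ 20.24824917  -0.90789913  -5.04351837]
 [  0.98831074  19.37130749  -5.00374608]]
[(np.uint8(172), np.uint8(171), np.uint8(180)), (np.uint8(154), np.uint8(150), np.uint8(152)), (np.uint8(151), np.uint8(147), np.uint8(148)), (np.uint8(152), np.uint8(146), np.uint8(147)), (np.uint8(136), np.uint8(82), np.uint8(83)), (np.uint8(131), np.uint8(44), np.uint8(43)), (np.uint8(132), np.uint8(46), np.uint8(45)), (np.uint8(130), np.uint8(48), np.uint8(47)), (np.uint8(89), np.uint8(72), np.uint8(79)), (np.uint8(71), np.uint8(74), np.uint8(83)), (np.uint8(71), np.uint8(73), np.uint8(81)), (np.uint8(73), np.uint8(76), np.uint8(84)), (np.uint8(74), np.uint8(76), np.uint8(85)), (np.uint8(73), np.uint8(74), np.uint8(83)), (np.uint8(72), np.uint8(73), np.uint8(82))]
```

Emit:
move_arm(series="0 0 0 0 0 0.05 -1; 0 0 0 0 0 0.1 -1; 0 0 0 0 0 0.15 -1; 0 0 0 0 0 0.19 -1; 0 0 0 0 0 0.22 -1; 0 0 0 0 0 0.24 -1; 0 0 0 0 0 0.26 -1; 0 0 0 0 0 0.265 -1")

```text
time: 10.05
tool_pos: [0.5306, 0.1083, 0.0506]
tcp_rot: [3.119, 0.378, -0.0]
wrist_force: [-0.8, -0.5, -1.1]
width: 0.456
```

```bash
python3 to.py .531 .1075 .0487 13.8
```

```text
t 10.05 pos [0.5306 0.1083 0.0506] yaw 13.8 tilt 0.01 w 0.4562426872995147 F [-0.77 -0.5  -1.06]
turn [-0.  0.  0.] shift [0.002 0.009 0.019]
```

Emit:
move_arm(series="0 0 0 0 0 0.005 -1; 0 0 0 0 0 0.01 -1; 0 0 0 0 0 0.015 -1; 0 0 0 0 0 0.02 -1; 0 0 0 0 0 0.025 -1; 0 0 0 0 0 0.025 -1; 0 0 0 0 0 0.025 -1; 0 0 0 0 0 0.025 -1")

```text
time: 10.85
tool_pos: [0.5308, 0.1083, 0.0487]
tcp_rot: [-3.119, -0.377, -0.0]
wrist_force: [-1.7, -0.9, 4.9]
width: 0.454
```

```bash
python3 to.py .531 .1075 .0487 13.8;  python3 - <<'E'
from workcell import bot, viewer
import cv2,numpy as np
for n in ["side","wrist"]:
    c=viewer.read_camera(n); im=c["pixels"]
    if n=="side": im=cv2.resize(im[200:360,220:400],None,fx=3.5,fy=3.5)
    cv2.imwrite(f"pics/{n}5.png",im[:,:,::-1])
E
```

```text
t 10.85 pos [0.5308 0.1083 0.0487] yaw 13.8 tilt 0.01 w 0.4538822069433263 F [-1.67 -0.93  4.95]
turn [-0. -0. -0.] shift [-0.     0.009 -0.   ]
```

View pics/wrist5.png

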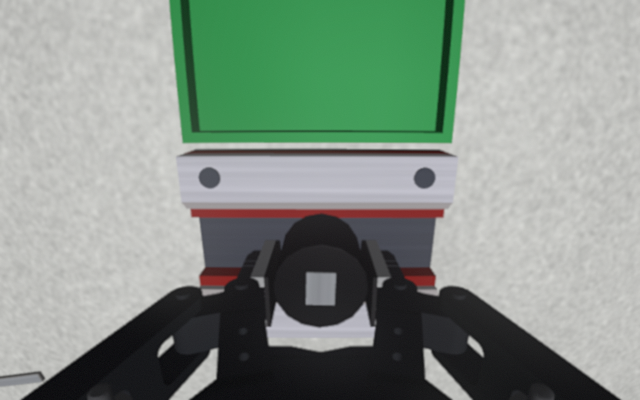

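View pics/side5.png

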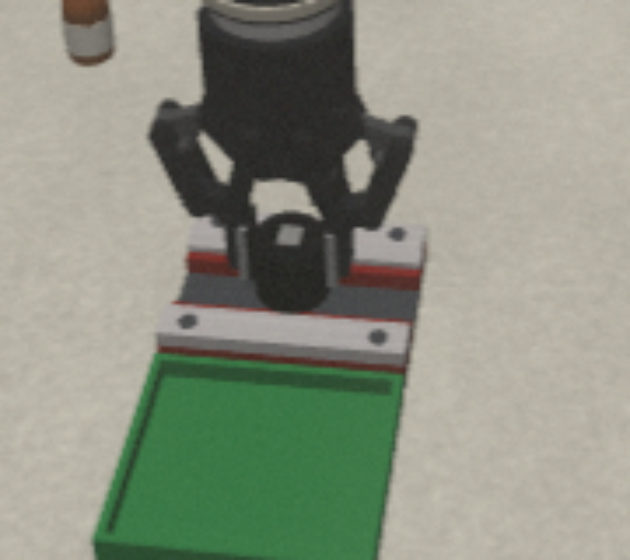

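The wrist force rose by 6 N at exactly TCP z = 0.0487, which puts the underside at 16 mm. The mount is resting on the NO-GO step, so I'm lifting it out towards the tray.

Emit:
move_arm(series="0 0 0 0 0 -0.1 -1; 0 0 0 0 0 -0.25 -1; 0 0 0 0 0 -0.4 -1; 0 0 0 0 0 -0.5 -1; 0 0 0 0 0 -0.5 -1; 0 0 0 0 -0.1 -0.5 -1; 0 0 0 0 -0.2 -0.5 -1; 0 0 0 0 -0.2 -0.5 -1")

```text
time: 11.75
tool_pos: [0.5248, 0.129, 0.0975]
tcp_rot: [-3.118, -0.379, 0.003]
wrist_force: [0.6, 0.7, -0.0]
width: 0.454
```

Emit:
move_arm(series="0 0 0 0 -0.15 0 -1; 0 0 0 0 -0.35 0 -1; 0 0 0 0 -0.6 0 -1; 0 0 0 0 -0.8 0 -1; 0 0 0 0 -0.92 0 -1; 0 0 0 0 -0.97 0 -1; 0 0 0 0 -0.97 0 -1; 0 0 0 0 -0.97 0 -1")

```text
time: 12.55
tool_pos: [0.5028, 0.2216, 0.0981]
tcp_rot: [3.118, 0.378, -0.0]
wrist_force: [-0.6, 0.5, -0.0]
width: 0.453
```

```bash
python3 to.py .5038 .2192 .0377 13.8
```

```text
t 12.55 pos [0.5028 0.2216 0.0981] yaw 13.81 tilt 0.03 w 0.4529497073628742 F [-0.59  0.47 -0.  ]
turn [0. 0. 0.] shift [0.004 0.026 0.604]
```

Emit:
move_arm(series="0 0 0 0 0.02 0.15 -1; 0 0 0 0 0.02 0.3 -1; 0 0 0 0 0.02 0.4 -1; 0 0 0 0 0.02 0.48 -1; 0 0 0 0 0.02 0.53 -1; 0 0 0 0 0.02 0.56 -1; 0 0 0 0 0.02 0.58 -1; 0 0 0 0 0.02 0.59 -1")

```text
time: 13.35
tool_pos: [0.5035, 0.2202, 0.0394]
tcp_rot: [-3.119, -0.378, -0.001]
wrist_force: [0.3, -0.8, -0.3]
width: 0.458
```

Emit:
move_arm(series="0 0 0 0 0 0.005 -1; 0 0 0 0 0 0.01 -1; 0 0 0 0 0 0.015 -1; 0 0 0 0 0 0.02 -1; 0 0 0 0 0 0.02 -1; 0 0 0 0 0 0.02 -1; 0 0 0 0 0 0.02 -1; 0 0 0 0 0 0.02 -1")

```text
time: 14.15
tool_pos: [0.5034, 0.2201, 0.0377]
tcp_rot: [-3.119, -0.377, -0.001]
wrist_force: [-1.2, 0.1, 5.1]
width: 0.457
```

```bash
python3 to.py .5038 .2192 .0377 13.8
```

```text
t 14.15 pos [0.5034 0.2201 0.0377] yaw 13.8 tilt 0.02 w 0.45690538980821077 F [-1.23  0.14  5.09]
turn [-0. -0.  0.] shift [ 0.001  0.01  -0.   ]
```

Emit:
move_arm(series="0 0 0 0 0 0 0; 0 0 0 0 0 0 0.1; 0 0 0 0 0 0 0.2; 0 0 0 0 0 0 0.3; 0 0 0 0 0 0 0.3; 0 0 0 0 0 0 0.3; 0 0 0 0 0 0 0.3; 0 0 0 0 0 0 0.3")

```text
time: 14.95
tool_pos: [0.5033, 0.22, 0.0373]
tcp_rot: [-3.119, -0.378, -0.0]
wrist_force: [0.6, 0.6, 0.5]
width: 0.651
```

Emit:
move_arm(series="0 0 0 0 0 -0.1 0.3; 0 0 0 0 0 -0.2 0.3; 0 0 0 0 0 -0.4 0.3; 0 0 0 0 0 -0.6 0.3; 0 0 0 0 0 -0.8 0.3; 0 0 0 0 0 -1 0.3; 0 0 0 0 0 -1 0.3; 0 0 0 0 0 -1 0.3")

```text
time: 15.75
tool_pos: [0.5038, 0.2202, 0.1383]
tcp_rot: [-3.118, -0.377, -0.003]
wrist_force: [0.2, -0.5, -0.8]
width: 0.648
```

```bash
python3 to.py .5038 .2192 .0377 13.8;  python3 - <<'E'
from workcell import bot, viewer
import cv2,numpy as np
from h import *
for n in ["side","wrist","top"]:
    c=viewer.read_camera(n); im=c["pixels"]
    if n!="wrist":
        d=(im.max(2)<60).astype(np.uint8)
        cs,_=cv2.findContours(d,cv2.RETR_EXTERNAL,cv2.CHAIN_APPROX_NONE)
        for k in cs:
            x,y,w,h=cv2.boundingRect(k)
            if 80<cv2.contourArea(k)<1500 and 90<x<480 and 150<y<370: print(n,(x,y,w,h),cyl(c,k)[0],cyl(c,k,z0=.005)[0])
    if n=="side": im=cv2.resize(im[130:370,220:440],None,fx=2.4,fy=2.4)
    cv2.imwrite(f"pics/{n}6.png",im[:,:,::-1])
E
```

```text
t 15.75 pos [0.5038 0.2202 0.1383] yaw 13.8 tilt 0.13 w 0.648292407743354 F [ 0.19 -0.54 -0.78]
turn [-0.    -0.001  0.   ] shift [-0.005  0.01   1.006]
side (280, 309, 23, 33) [0.50737702 0.2143498 ] [0.50519219 0.21832741]
side (250, 172, 56, 20) [ 0.73600773 -0.20008425] [ 0.73196706 -0.1927423 ]
side (329, 169, 18, 22) [ 0.6012569  -0.26523046] [ 0.59831009 -0.25735691]
top (430, 241, 22, 17) [ 0.46907724 -0.3501511 ] [ 0.46886572 -0.3486544 ]
top (115, 227, 31, 24) [0.50575736 0.22205202] [0.50530482 0.21978816]
top (418, 196, 19, 24) [ 0.54380178 -0.32646956] [ 0.54309968 -0.3251297 ]
top (177, 191, 33, 70) [0.52728089 0.10619479] [0.52668507 0.10468769]
top (211, 185, 18, 67) [0.53880337 0.05719276] [0.53813137 0.05600834]
top (376, 166, 29, 30) [ 0.60110469 -0.2646276 ] [ 0.60002412 -0.2636918 ]
```

View pics/wrist6.png

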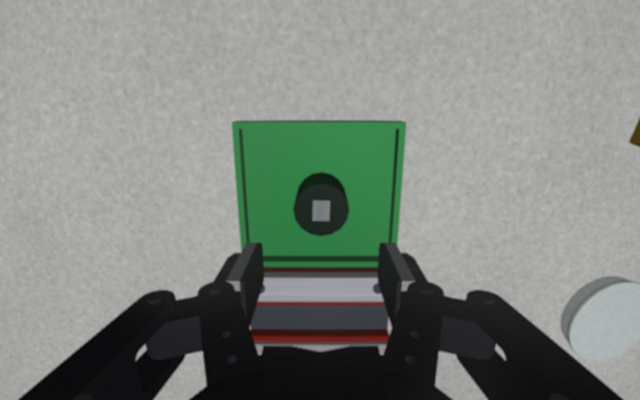

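View pics/side6.png

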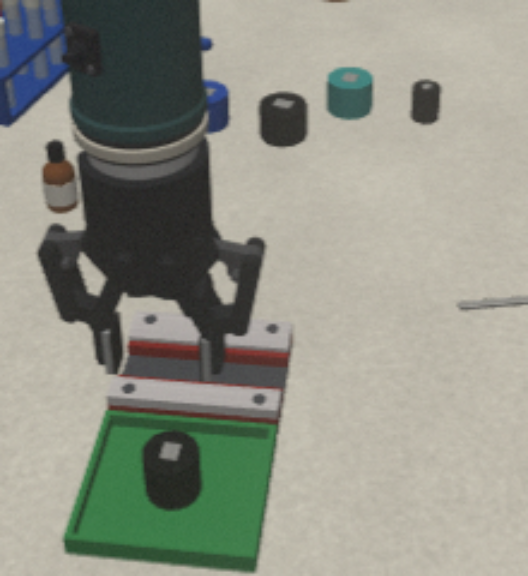

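```bash
python3 -c "
from workcell import bot
print(bot.finish_job())"
```

```text
the job is handed in; nothing more can be done
None
```

The 40 mm mount went through the gauge as asked and now stands upright in the green tray. I handed the job in at about 16 s of the 42 s allowed; no verdict is given.

- **Identifying the mount:** I measured the three black mounts at about 30, 40 and 50 mm in the top view, and gripped the 40 mm one. The side and wrist views gave smaller widths for it, about 35–38 mm and 37–42 mm. The gripper stopped at 0.458, about 39 mm, which fits the 40 mm mount. The top and side views agreed on its position to within about 1 mm.
- **Gauge check:** The wrist camera showed the mount centred over the slot to about 0.5 mm. Going down, contact (about 6 N) came with the underside at 16 mm, the height of the NO-GO step. It was held there for about 0.3 s.
- **Tray check:** It touched the tray floor at 5 mm, and I opened the fingers only then. The pictures afterwards show it upright about 2 mm from the tray's centre. The gripper was clear, about 100 mm above.
- **Other mounts:** The top view puts the 30 mm and 50 mm mounts where they began, to within 0.1 mm.

No check failed. The only disagreement was the low side and wrist width readings, probably from the dark-pixel threshold trimming the edges.

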